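# Seat a spice jar on a small scale pan

### The arm

A 7-joint arm with a two-finger parallel gripper is mounted at the origin on the work surface. World frame = base frame: x ahead of the robot, y to its left, z up, the work surface at z = 0. Lengths are in m, angles in rad, forces in N, time in s.
With the tool pointing down it reaches from about 0.425 to 0.925 m from the base axis. Payload 6.8 kg.
Tool frame: the origin (TCP) lies at the very end of the fingers, on their centre line; the grasp point (between the pads) lies 19 mm behind it; z points along the fingers, y is the line along which they close (so a half turn about z gives the same grasp; the last joint's range is limited). The gripper opens to 85 mm and grips with 20 to 120 N. Pads are 22 mm wide; open, the fingers measure 114 mm over their backs; the gripper's body (76 mm by 85 mm) begins 54 mm behind the grasp point. The pads swing forward as they close: fully open they stand 13 mm farther back than shut.
Start: joints at [0.992, 0.477, 0.022, 1.555, -0.011, 1.109, -0.083], TCP at [0.306, -0.602, 0.231] pointing down, gripper open.
Joint ranges: [-2.96, 2.96], [-0.34, 2.1], [-1.41, 1.46], [0.24, 2.44], [-1.37, 4.51], [0.17, 1.92], [-2.96, 2.96]. Speed limits (rad/s): [2.39, 2.39, 3.14, 3.14, 3.14, 3.14, 3.14].

### API

Orientations are given as a unit quaternion [w, x, y, z].
In Python, from station import get_obs, read_camera, hand_in gives the robot as it stands.
- The arm moves only by the tool arm_command, never from a script. Its argument "commands" is one flat list of numbers, 7 for each row, row after row: the shift along the tool's x, y, z in m, then the turn, a rotation vector about the tool's x, y, z in degrees, then the opening, from 0 (shut) to 1 (fully open). In form: [tx, ty, tz, rx, ry, rz, fingers, tx, ty, tz, rx, ry, rz, fingers, ...]. A call has 1 to 8 rows; each row is the pose to reach, as a shift and turn from the pose commanded when the call began, along the tool's axes at that moment; what a row does not reach only later rows make up. A row lasts 1/10 s, in which the tool goes at most 50 mm and 8.59 degrees, less where a joint would pass 70% of its speed; a pose out of reach is approached as far as the arm can. A call with a gripper value outside its range is refused whole. The fingers move at their own pace and stop on an object; "force" is the grip in N (left out, the last holds). Time passes only in rows, so rows that repeat a pose let the fingers close. It gives the time, the measured TCP pose, the force, the opening and the grip force at its end, in the units of the state.
- get_obs(): the state, without advancing time (a new reading comes with each control period).
- read_camera(name): name is "scene" or "top"; returns a dict with "img" (480x640x3 uint8, red, green, blue), "camera_matrix" (3x3 intrinsics, pixels), "pose" (4x4, takes a point from camera to world coordinates). Camera axes: x right, y down, z forward; pixel columns grow to the right and rows downward; lengths in m; the calibration is good to about 2 mm. A picture is of the moment at which its call begins. There is no depth.
- hand_in(): hands the job in; it is judged then, once.
The state is a dict: "t": time; "q": joint angles; "joint_vel": joint speeds; "joint_torque": joint torques, N m; "eef_pos": TCP position; "tool_rot": TCP orientation; "contact_force": force on the tool from outside, world axes, zero at the start; "torque": the same for the moment, N m; "gripper_width": opening from 0.0 (shut) to 1.0 (fully open); "grasp_force": force on a finger pad.
Only numpy, scipy, OpenCV 4.12 (cv2) and the standard library are available. Lean on these libraries where they do the work, as an engineer would, in place of code of your own. Each camera call takes 0.05 s, during which the arm holds its last target. There are 200 camera calls.

### The job

Pick up the small glass spice jar and stand it on the pan of the little scale, clear of the rubber V-stop; then, keeping it standing on the pan, slide it gently towards the stop until you feel it bear on both sides of the V, so that it sits in the middle with no edge overhanging the pan. It is glass: set it down softly, press it against the stop only lightly, with a few newtons, leave it standing there and do not disturb the other things.

Things in the scene. Friction and masses are not known exactly. Their poses are not given: they have to be found in the camera images.
- jar: the small glass spice jar, 56 mm in diameter, 70 mm high (glass wall straight up to 55 mm, then a steel screw lid 53 mm in diameter), brown filling, about 0.2 kg (0.14 to 0.28). Origin at the centre of its underside, z up along its axis. It starts standing on the ledge, on the robot's right side. The other glass jar is bigger (68 mm by 118 mm).
- pan: square steel pan, 92 x 92 mm, 6 mm thick, level on the scale, sinking 0.17 mm per newton; the jar slides on it with 1 to 3 N. Origin at the centre of its underside; its top is 6 mm above that, 50 mm above the ledge. x and y run along the pan's edges and are those of the scale; x points to the stop.
- scale: small white kitchen scale fixed to the ledge, 170 mm (x) by 120 mm (y), 35 mm high, with an aluminium column 90 mm high at its +x end that carries a black rubber V-stop over the far part of the pan. Origin at the centre of its underside. The stop can be set along x and clamped, differently every time: this is not measured, it must be felt. It gives 0.1 mm per newton; over 10 N is too much.
- seat (a point): point on the scale above the pan's centre, 19 mm over the pan's top, at mid height of the V-stop (16 mm high). The V's two upright faces stand at 45 degrees to x, 28 mm long, open to -x: a jar pushed along +x centres itself in y and touches both. The seated jar's axis then lies within 9 mm of this point in x, before or beyond. The stop reaches 35 mm to either side. Axes as the scale's.
- tall_jar: bystander: bigger glass jar, 68 mm in diameter, 118 mm high, origin under its centre
- sufuria: bystander: aluminium cooking pot, 202 mm over the rim, 90 mm high, origin under its centre
- spoon: bystander: wooden spoon, 240 mm long, lying along its x
- opener: bystander: steel can opener, 140 mm long, 34 mm wide, 17 mm high, lying along its x between the jars and the scale
- tub: bystander: plastic tub with spring clip, 98 x 138 mm, 75 mm high, origin under its centre
Mind the look-alikes: they are no part of the job. Leave any blue or pink look-alike of the jar alone.

How it is judged:
On the way, in this order (a step that is already met when the one before it is completed fails the run):
1. the jar stands on the pan, not yet touching the stop (contact force between jar and pan above 0.5 N and z of jar in the frame of pan between 0.003 and 0.009 m and angle between jar's own z axis and vertical below 0.08 rad and contact force between jar and scale below 0.1 N and x of jar in the frame of pan between -0.03 and 0.03 m and y of jar in the frame of pan between -0.02 and 0.02 m), for 0.1 s.
2. the jar, standing on the pan, bears on the stop with 3 to 10 N, in the middle of the V (contact force between jar and pan above 0.5 N and z of jar in the frame of pan between 0.003 and 0.009 m and angle between jar's own z axis and vertical below 0.08 rad and contact force between jar and scale between 3 and 10 N and x of jar in the frame of pan between -0.014 and 0.014 m and y of jar in the frame of pan between -0.003 and 0.003 m), for 0.2 s.
At the end, for the whole second after the job is handed in: the jar stands upright (within 0.08 rad) and at rest on the pan, its centre within 14 mm of the pan's centre along x and 4 mm along y, so that its whole foot is at least 4 mm inside the pan's edges; it has been pressed home in the V-stop with 3 to 10 N for 0.2 s on the way (contact force between jar and pan above 0.5 N and z of jar in the frame of pan between 0.003 and 0.009 m and angle between jar's own z axis and vertical below 0.08 rad and x of jar in the frame of pan between -0.014 and 0.014 m and y of jar in the frame of pan between -0.004 and 0.004 m and linear speed of jar below 0.01 m/s); the robot touches nothing.
It fails at once if the stop or scale is pressed harder than 10 N (contact force between anything else and scale above 10 N).
It fails at once if the jar is banged down on or pressed into the pan (over 20 N) (contact force between jar and pan above 20 N).
It fails at once if the jar is tipped by more than 0.4 rad (angle between jar's own z axis and vertical above 0.4 rad).
It fails at once if another thing is shifted by more than 20 mm (distance of any of tall_jar, sufuria, spoon, opener, tub from where it was at the start of the episode above 0.02 m).
It also fails if it takes over 61 s, if anything falls off the work surface, if the arm or the gripper's body presses on something with over 40 N, if the wrist force passes 120 N, or if a joint passes its speed limit or range.

## Working session

There is one attempt and no reset: what is moved stays moved. The work goes in short steps, Python scripts to look and compute and a tool call to move; the robot and the scene stay as the last step left them, time stands still between calls to the robot, and variables do not carry over. Pictures are saved under pics/ and viewed, at most 10 in all, crops included, and the job is handed in when it is done.

Besides the shell and the picture viewer there is one more tool, called after "Emit:" by a JSON object that holds its "method" and its "body", one argument or row to a line. arm_command: Moves the arm, as the interface text tells. Its arguments: {"type":"object","properties":{"commands":{"type":"array","items":{"type":"number"}},"force":{"type":"number"}},"required":["commands"]}

```bash
mkdir -p pics; python3 - <<'E'
from station import *
import cv2,numpy as np
np.set_printoptions(precision=4,suppress=True)
for n in ("scene","top"):
    c=read_camera(n); cv2.imwrite(f"pics/{n}0.png",c["img"][:,:,::-1]); print(n,c["camera_matrix"],c["pose"])
o=get_obs()
for k in o: print(k,o[k])
E
```

```text
scene [[510.0066   0.     319.5913]
 [  0.     510.0066 230.6977]
 [  0.       0.       1.    ]] [[-0.3188  0.6982 -0.641   1.2617]
 [ 0.9478  0.2283 -0.2227  0.1554]
 [-0.0091 -0.6785 -0.7345  0.8798]
 [ 0.      0.      0.      1.    ]]
top [[558.3779   0.     313.817 ]
 [  0.     558.3779 238.0137]
 [  0.       0.       1.    ]] [[-0.0204 -0.9904  0.1367  0.4299]
 [-0.9998  0.0202 -0.0027 -0.0862]
 [-0.0001 -0.1368 -0.9906  1.0142]
 [ 0.      0.      0.      1.    ]]
t 0.1
q [ 0.9919  0.4777  0.0224  1.5563 -0.0115  1.1093 -0.0831]
joint_vel [-0.0009 -0.0025  0.0019 -0.0027  0.0015  0.0008  0.0014]
joint_torque [  0.0037 -59.7763   1.6134 -28.1953   0.0128   0.005   -0.    ]
eef_pos [ 0.3059 -0.6011  0.2304]
tool_rot [-0.0008  0.9724  0.2332 -0.0003]
contact_force [0.5516 0.3869 0.9975]
torque [-0.0442  0.0609 -0.0089]
grasp_force 0.0
gripper_width 0.9967452355063766
```

View pics/scene0.png

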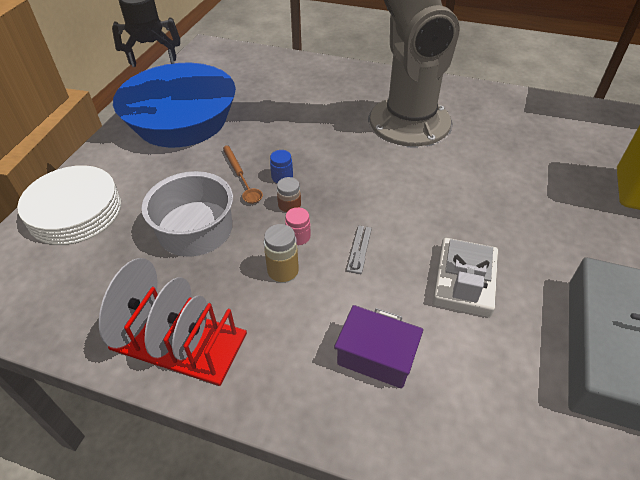

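View pics/top0.png

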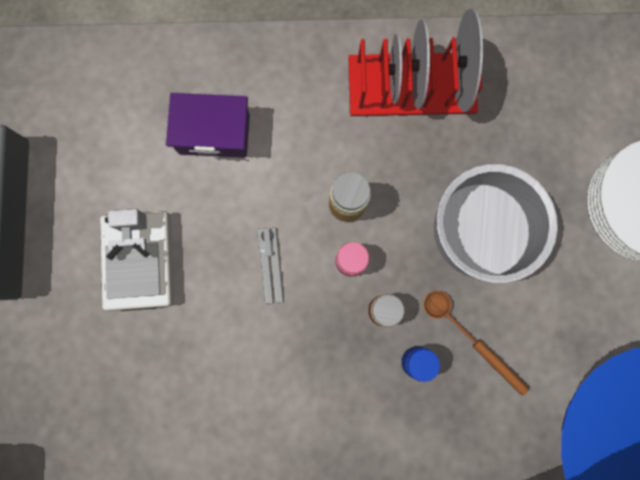

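The top view shows the jar's grey lid at about (387,310), with the pink (352,259) and blue (421,364) look-alikes nearby. The tall jar is at (350,190), the opener at (270,265), and the scale at (135,260) with its stop towards image-up. The scene view shows the jar at (289,195) and the scale at (467,275).

```bash
cat > h.py <<'E'
from station import *
import cv2,numpy as np
np.set_printoptions(precision=4,suppress=True)
def ray(c,uv,z):
    uv=np.atleast_2d(np.array(uv,float)); K,P=c["camera_matrix"],c["pose"]
    d=np.c_[uv,np.ones(len(uv))]@np.linalg.inv(K).T@P[:3,:3].T
    return P[:3,3]+d*((z-P[2,3])/d[:,2])[:,None]
def proj(c,X):
    P=c["pose"]; x=(np.atleast_2d(X)-P[:3,3])@P[:3,:3]@c["camera_matrix"].T
    return x[:,:2]/x[:,2:]
E
python3 - <<'E'
from h import *
cs={n:read_camera(n) for n in("top","scene")}
for n,b,s in(("top",(85,195,110,130),6),("scene",(425,225,85,100),6)):
    x,y,w,h=b; im=cs[n]["img"][y:y+h,x:x+w,::-1]
    cv2.imwrite(f"pics/{n}_sc.png",cv2.resize(im,None,fx=s if n=="scene" else 4.6,fy=s if n=="scene" else 4.6,interpolation=cv2.INTER_CUBIC))
a=cv2.resize(cs["top"]["img"][275:345,350:430,::-1],None,fx=5,fy=5,interpolation=cv2.INTER_CUBIC)
b=cv2.resize(cs["scene"]["img"][165:235,260:340,::-1],None,fx=5,fy=5,interpolation=cv2.INTER_CUBIC)
cv2.imwrite("pics/jar.png",np.hstack([a,b]))
# lid: grey low saturation bright in windows
for n,(x,y,w,h) in (("top",(360,280,60,60)),("scene",(268,170,45,50))):
    hsv=cv2.cvtColor(cs[n]["img"][y:y+h,x:x+w],cv2.COLOR_RGB2HSV)
    print(n,hsv[h//2,::4].tolist())
    hsv=hsv.astype(int)
    m=((hsv[...,1]<30)&(hsv[...,2]>135)).astype(np.uint8)
    for q in cv2.findContours(m,0,cv2.CHAIN_APPROX_NONE)[0]:
        if cv2.contourArea(q)>80:
            e=cv2.fitEllipse(q); ctr=np.array(e[0])+[x,y]; print(n,ctr,e[1],e[2],ray(cs[n],ctr,.07))
E
```

```text
top [[16, 22, 125], [14, 22, 126], [8, 59, 100], [15, 26, 135], [0, 0, 172], [0, 0, 172], [0, 0, 171], [0, 0, 170], [30, 2, 169], [30, 2, 168], [0, 0, 167], [10, 7, 107], [12, 17, 76], [10, 20, 76], [12, 17, 73]]
top [387.7206 310.2288] (29.748523712158203, 30.78103256225586) 153.00515747070312 [[ 0.4355 -0.2101  0.07  ]]
scene [[10, 22, 137], [12, 23, 144], [10, 20, 152], [13, 57, 103], [0, 13, 96], [150, 6, 82], [12, 23, 109], [13, 55, 121], [10, 129, 103], [10, 24, 127], [9, 26, 128], [11, 22, 129]]
scene [275.3031 215.2441] (8.448786735534668, 18.492103576660156) 94.65838623046875 [[ 0.5412 -0.1988  0.07  ]]
scene [297.5639 181.0615] (17.08018684387207, 40.28765869140625) 73.57686614990234 [[ 0.419  -0.1911  0.07  ]]
```

View pics/top_sc.png

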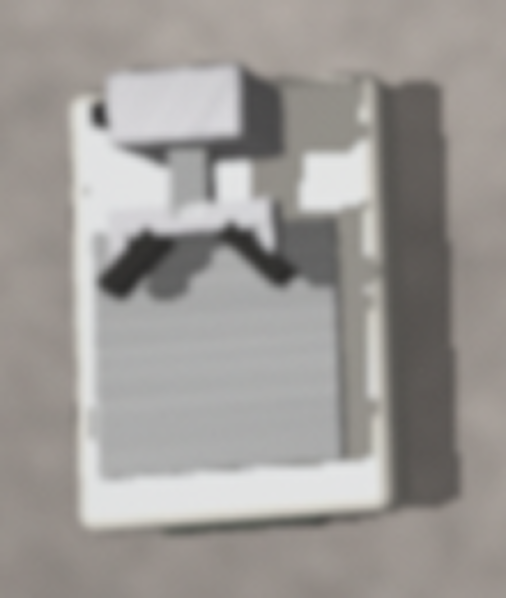

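View pics/scene_sc.png

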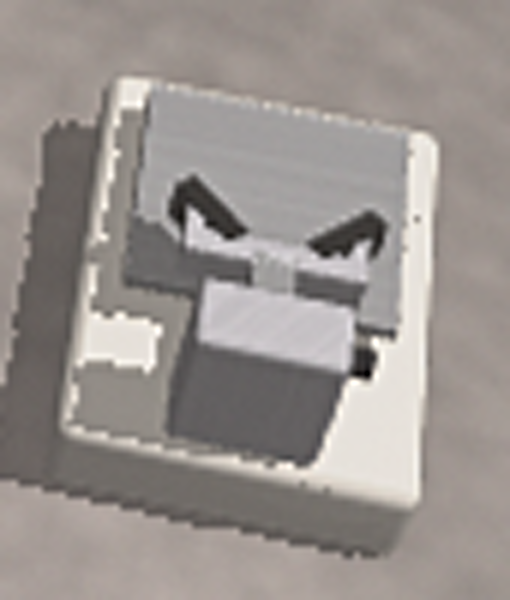

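View pics/jar.png

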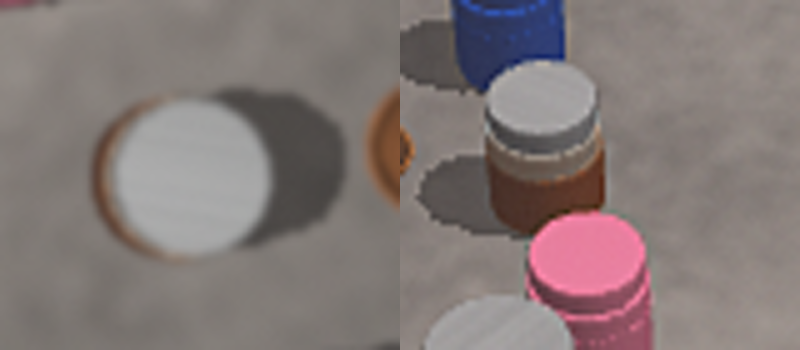

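The crops show the scale's pan, with its near edge at (103,479)–(338,460) in the 4.6x top crop and the rubber V tips at about (115,285) and (285,270). The jar stands alone, with its lid centre at about (288,184) in the scene view.

```bash
python3 - <<'E'
from h import *
T=read_camera("top");S=read_camera("scene")
def tri(a,b):
    A=[];B=[]
    for c,uv in((T,a),(S,b)):
        o=c["pose"][:3,3]; d=ray(c,uv,0)[0]-o; d/=np.linalg.norm(d); M=np.eye(3)-np.outer(d,d); A.append(M);B.append(M@o)
    return np.linalg.solve(sum(A),sum(B))
print("lid tri",tri((387.6,310.2),(288.4,184.4)))
t=lambda x,y:(85+x/4.6-.4,195+y/4.6-.4); s=lambda x,y:(425+x/6-.42,225+y/6-.42)
print("pan near L/R far L/R top",ray(T,[t(103,479),t(338,460),t(95,235),t(333,215)],.05))
print("scene pan near(L img=-y? )",ray(S,[s(150,85),s(410,130),s(397,338)],.05))
print("V tips tri",tri(t(285,270),s(190,185)),tri(t(115,285),s(375,220)))
print("tips top z=.077",ray(T,[t(285,270),t(115,285)],.077))
print("scale near corners z.035",ray(T,[t(82,525),t(388,505)],.03))
print("sides",ray(T,[t(75,105),t(82,525),t(380,85),t(388,505)],.03))
# V rubber mask centroids, blue/pink/spoon
hsv=cv2.cvtColor(T["img"],cv2.COLOR_RGB2HSV)
for nm,lo,hi in(("pink",(160,90,100),(175,255,255)),("blue",(110,120,60),(130,255,255))):
    for q in cv2.findContours(cv2.inRange(hsv,lo,hi),0,2)[0]:
        if 300<cv2.contourArea(q)<2000: c,r=cv2.minEnclosingCircle(q); print(nm,ray(T,[c],.06))
print("spoon bowl",ray(T,[(438,304)],.015))
o=get_obs();print(o["eef_pos"],o["tool_rot"])
E
```

```text
lid tri [ 0.4353 -0.2092  0.0684]
pan near L/R far L/R top [[0.465  0.2686 0.05  ]
 [0.4703 0.181  0.05  ]
 [0.5569 0.2744 0.05  ]
 [0.5627 0.1845 0.05  ]]
scene pan near(L img=-y? ) [[0.4721 0.1803 0.05  ]
 [0.4649 0.2718 0.05  ]
 [0.5609 0.277  0.05  ]]
V tips tri [0.5387 0.1973 0.075 ] [0.5346 0.2592 0.0749]
tips top z=.077 [[0.539  0.1941 0.077 ]
 [0.5347 0.2564 0.077 ]]
scale near corners z.035 [[0.4485 0.2834 0.03  ]
 [0.4537 0.1672 0.03  ]]
sides [[0.6107 0.2912 0.03  ]
 [0.4485 0.2834 0.03  ]
 [0.6162 0.1727 0.03  ]
 [0.4537 0.1672 0.03  ]]
pink [[ 0.5243 -0.1539  0.06  ]]
blue [[ 0.3468 -0.2637  0.06  ]]
spoon bowl [[ 0.4449 -0.3071  0.015 ]]
[ 0.3061 -0.6014  0.231 ] [-0.0003  0.9724  0.2332 -0.0001]
```

Emit:
{"method": "arm_command", "body": {
  "commands": [0.04,-0.04,0,0,0,0,1,0.08,-0.08,0,0,0,0,1,0.115,-0.115,0,0,0,0,1,0.15,-0.15,0,0,0,0,1,0.185,-0.185,0,0,0,0,1,0.22,-0.22,0,0,0,0,1,0.255,-0.255,0,0,0,0,1,0.293,-0.29,0,0,0,0,1],
  "force": 25
}}

```text
t: 1.1
eef_pos: [0.4317, -0.2199, 0.2316]
tool_rot: [0.0, 0.972, 0.233, 0.0]
contact_force: [1.1, -0.6, 0.7]
gripper_width: 0.999
grasp_force: 0.0
```

Emit:
{"method": "arm_command", "body": {
  "commands": [0,0,0,0,0,0,1,0,0,0,0,0,0,1]
}}

```text
t: 1.3
eef_pos: [0.432, -0.2208, 0.2315]
tool_rot: [0.0, 0.972, 0.235, 0.0]
contact_force: [-0.3, -0.8, 0.4]
gripper_width: 1.001
grasp_force: 0.0
```

```bash
python3 - <<'E'
from h import *
from scipy.spatial.transform import Rotation as R
o=get_obs();r=R.from_quat(o["tool_rot"],scalar_first=True)
print(o["eef_pos"],o["tool_rot"],o["contact_force"]); print("delta tool",r.inv().apply(np.array([.4354,-.2097,.016])-o["eef_pos"]))
E
```

```text
[ 0.432  -0.2208  0.2315] [0.0002 0.9721 0.2348 0.0001] [-0.2988 -0.8095  0.3937]
delta tool [ 0.008  -0.0084  0.2155]
```

Emit:
{"method": "arm_command", "body": {
  "commands": [0.008,-0.0085,0.03,0,0,0,1,0.008,-0.0085,0.07,0,0,0,1,0.008,-0.0085,0.105,0,0,0,1,0.008,-0.0085,0.13,0,0,0,1,0.008,-0.0085,0.13,0,0,0,1]
}}

```text
t: 1.8
eef_pos: [0.4318, -0.2115, 0.0983]
tool_rot: [-0.002, 0.973, 0.232, -0.003]
contact_force: [-0.6, -0.1, 0.2]
gripper_width: 0.997
grasp_force: 0.0
```

Emit:
{"method": "arm_command", "body": {
  "commands": [0,0,0.03,0,0,0,1,0,0,0.055,0,0,0,1,0,0,0.07,0,0,0,1,0,0,0.08,0,0,0,1,0,0,0.083,0,0,0,1,0,0,0.083,0,0,0,1]
}}

```text
t: 2.4
eef_pos: [0.4353, -0.2112, 0.0189]
tool_rot: [0.0, 0.973, 0.233, 0.0]
contact_force: [-0.7, -0.5, -0.0]
gripper_width: 0.998
grasp_force: 0.0
```

Emit:
{"method": "arm_command", "body": {
  "commands": [0,0,0,0,0,0,0.8,0,0,0,0,0,0,0.72,0,0,0,0,0,0,0.66,0,0,0,0,0,0,0.5,0,0,0,0,0,0,0.4,0,0,0,0,0,0,0.4,0,0,0,0,0,0,0.4,0,0,0,0,0,0,0.4],
  "force": 25
}}

```text
t: 3.2
eef_pos: [0.4351, -0.2106, 0.019]
tool_rot: [0.0, 0.972, 0.233, 0.0]
contact_force: [-1.7, 2.0, 6.1]
gripper_width: 0.648
grasp_force: 25.6
```

Emit:
{"method": "arm_command", "body": {
  "commands": [0,0,-0.01,0,0,0,0.4,0,0,-0.025,0,0,0,0.4,0,0,-0.05,0,0,0,0.4,0,0,-0.08,0,0,0,0.4,0,0,-0.11,0,0,0,0.4,0,0,-0.14,0,0,0,0.4,0,0,-0.16,0,0,0,0.4,0,0,-0.16,0,0,0,0.4]
}}

```text
t: 4.0
eef_pos: [0.4365, -0.2112, 0.1815]
tool_rot: [0.002, 0.972, 0.233, 0.002]
contact_force: [0.1, 0.1, -1.7]
gripper_width: 0.646
grasp_force: 27.3
```

```bash
python3 - <<'E'
from h import *
from scipy.spatial.transform import Rotation as R
T=read_camera("top");S=read_camera("scene")
o=get_obs();p=o["eef_pos"];r=R.from_quat(o["tool_rot"],scalar_first=True)
print(p,o["contact_force"],"d",r.inv().apply(np.array([.503,.2275,.18])-p))
u=proj(S,p)[0].astype(int);print(u)
im=S["img"][max(0,u[1]-60):u[1]+60,u[0]-80:u[0]+80,::-1]
cv2.imwrite("pics/lift.png",cv2.resize(im,None,fx=4,fy=4))
E
```

```text
[ 0.4345 -0.2105  0.1783] [ 0.5658  0.5096 -2.9749] d [ 0.2597 -0.3593 -0.0018]
[284 146]
```

View pics/lift.png

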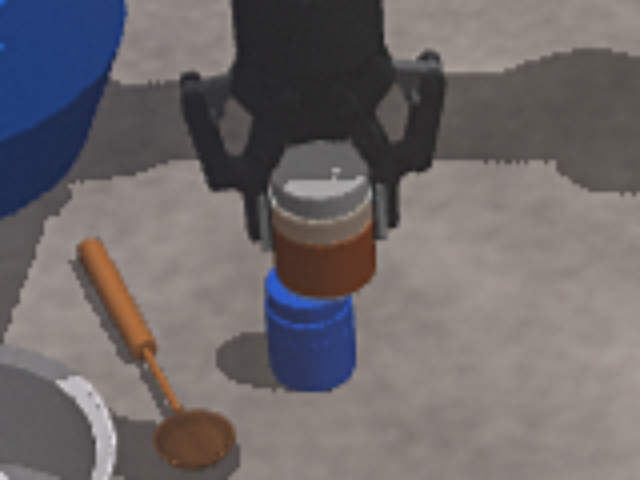

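The gripper holds the jar upright. In this crop it is at about (322,225), with a pad on each side and nothing disturbed. Next I carry it over the pan.

Emit:
{"method": "arm_command", "body": {
  "commands": [0.015,-0.02,0,0,0,4,0.4,0.04,-0.055,0,0,0,8,0.4,0.065,-0.09,0,0,0,12,0.4,0.09,-0.125,0,0,0,16,0.4,0.115,-0.16,0,0,0,20,0.4,0.14,-0.195,0,0,0,24,0.4,0.16,-0.222,0,0,0,24,0.4,0.16,-0.222,0,0,0,24,0.4]
}}

```text
t: 4.9
eef_pos: [0.4762, 0.0655, 0.1771]
tool_rot: [-0.001, 1.0, 0.03, -0.001]
contact_force: [-0.8, -0.8, -1.2]
gripper_width: 0.645
grasp_force: 27.4
```

```bash
cat > d.py <<'E'
from h import *
import sys
from scipy.spatial.transform import Rotation as R
o=get_obs();p=o["eef_pos"];r=R.from_quat(o["tool_rot"],scalar_first=True);M=r.as_matrix()
t=np.array([float(a) for a in sys.argv[1:4]])
print(o["t"],p,o["contact_force"],"yaw",np.degrees(np.arctan2(M[1,0],M[0,0])),"tilt",M[:2,2],"d",r.inv().apply(t-p))
E
python3 d.py .503 .2275 .18
```

```text
4.9 [0.4762 0.0655 0.1771] [-0.8063 -0.7769 -1.2258] yaw 3.4426433654452158 tilt [-0.0017  0.0024] d [ 0.0365 -0.1601 -0.0026]
```

Emit:
{"method": "arm_command", "body": {
  "commands": [0.005,-0.02,0,0,0,0,0.4,0.012,-0.055,0,0,0,0,0.4,0.02,-0.09,0,0,0,0,0.4,0.028,-0.125,0,0,0,0,0.4,0.036,-0.15,0,0,0,0,0.4,0.0365,-0.16,0,0,0,0,0.4,0.0365,-0.16,0,0,0,0,0.4,0.0365,-0.16,0,0,0,0,0.4]
}}

```text
t: 5.7
eef_pos: [0.5044, 0.2195, 0.1773]
tool_rot: [0.001, 1.0, 0.025, -0.001]
contact_force: [-0.7, -0.3, -1.5]
gripper_width: 0.65
grasp_force: 27.4
```

Emit:
{"method": "arm_command", "body": {
  "commands": [0,0,0.02,0,0,0,0.4,0,0,0.05,0,0,0,0.4,0,0,0.075,0,0,0,0.4,0,0,0.085,0,0,0,0.4,0,0,0.085,0,0,0,0.4,0,0,0.085,0,0,0,0.4]
}}

```text
t: 6.3
eef_pos: [0.5056, 0.2211, 0.0941]
tool_rot: [-0.0, 1.0, 0.025, 0.0]
contact_force: [-0.2, -0.1, -2.0]
gripper_width: 0.649
grasp_force: 27.4
```

```bash
python3 d.py .503 .2275 .068; python3 - <<'E'
from h import *
c=[read_camera(n)["img"][...,::-1] for n in("top","scene")]
a=cv2.resize(c[0][180:320,80:220],None,fx=2.8,fy=2.8,interpolation=2)
b=cv2.resize(c[1][190:330,410:550],None,fx=2.8,fy=2.8,interpolation=2)
cv2.imwrite("pics/above.png",np.hstack([a,b]))
E
```

```text
6.3 [0.5056 0.2211 0.0941] [-0.2019 -0.1211 -2.0323] yaw 2.9168812021853006 tilt [0.001  0.0002] d [-0.0022 -0.0066  0.0261]
```

View pics/above.png

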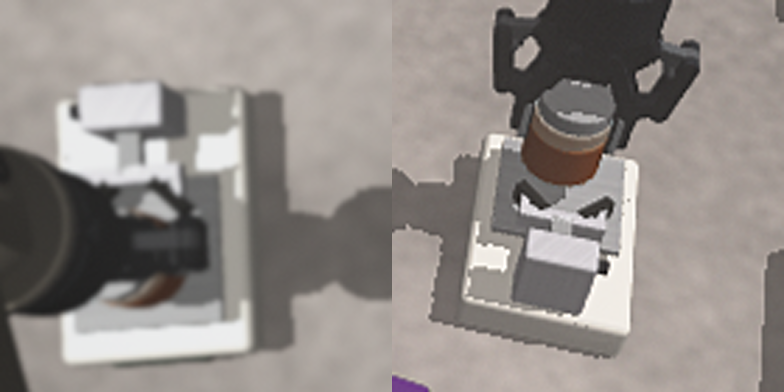

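The jar hangs above the near part of the pan, clear of the V (jar at about (565,145) and stop at (562,205) in the combined picture). I lower it and correct y by 6.5 mm.

Emit:
{"method": "arm_command", "body": {
  "commands": [-0.002,-0.0065,0.005,0,0,0,0.4,-0.002,-0.0065,0.012,0,0,0,0.4,-0.002,-0.0065,0.018,0,0,0,0.4,-0.002,-0.0065,0.02,0,0,0,0.4,-0.002,-0.0065,0.021,0,0,0,0.4,-0.002,-0.0065,0.021,0,0,0,0.4]
}}

```text
t: 7.0
eef_pos: [0.5026, 0.2278, 0.0721]
tool_rot: [0.0, 1.0, 0.026, -0.0]
contact_force: [-0.5, 0.1, -1.3]
gripper_width: 0.652
grasp_force: 27.4
```

Emit:
{"method": "arm_command", "body": {
  "commands": [0,0,0.0005,0,0,0,0.4,0,0,0.001,0,0,0,0.4,0,0,0.0015,0,0,0,0.4,0,0,0.002,0,0,0,0.4,0,0,0.002,0,0,0,0.4]
}}

```text
t: 7.5
eef_pos: [0.5026, 0.2279, 0.0703]
tool_rot: [0.0, 1.0, 0.026, 0.0]
contact_force: [-0.1, -0.8, -1.1]
gripper_width: 0.647
grasp_force: 27.4
```

Emit:
{"method": "arm_command", "body": {
  "commands": [0,0,0.0004,0,0,0,0.4,0,0,0.0008,0,0,0,0.4,0,0,0.0012,0,0,0,0.4,0,0,0.0012,0,0,0,0.4]
}}

```text
t: 7.9
eef_pos: [0.5025, 0.2279, 0.0691]
tool_rot: [0.0, 1.0, 0.026, -0.0]
contact_force: [0.0, 0.2, -2.4]
gripper_width: 0.648
grasp_force: 27.4
```

Emit:
{"method": "arm_command", "body": {
  "commands": [0,0,0.0004,0,0,0,0.4,0,0,0.0007,0,0,0,0.4,0,0,0.0007,0,0,0,0.4]
}}

```text
t: 8.2
eef_pos: [0.5026, 0.228, 0.0685]
tool_rot: [0.0, 1.0, 0.026, 0.0]
contact_force: [-0.9, 0.1, -0.0]
gripper_width: 0.643
grasp_force: 27.5
```

Emit:
{"method": "arm_command", "body": {
  "commands": [0,0,0.0003,0,0,0,0.4,0,0,0.0005,0,0,0,0.4,0,0,0.0005,0,0,0,0.4]
}}

```text
t: 8.5
eef_pos: [0.5026, 0.228, 0.0681]
tool_rot: [0.0, 1.0, 0.026, 0.0]
contact_force: [-1.6, -1.0, 3.0]
gripper_width: 0.649
grasp_force: 27.6
```

Emit:
{"method": "arm_command", "body": {
  "commands": [0,0,0,0,0,0,0.68,0,0,0,0,0,0,0.72,0,0,0,0,0,0,0.8,0,0,0,0,0,0,0.9,0,0,0,0,0,0,1,0,0,0,0,0,0,1]
}}

```text
t: 9.1
eef_pos: [0.5026, 0.2279, 0.0679]
tool_rot: [-0.0, 1.0, 0.026, 0.0]
contact_force: [-0.2, 0.1, -0.2]
gripper_width: 0.999
grasp_force: 0.0
```

Emit:
{"method": "arm_command", "body": {
  "commands": [0,0,-0.02,0,0,0,1,0,0,-0.05,0,0,0,1,0,0,-0.085,0,0,0,1,0,0,-0.105,0,0,0,1,-0.03,0,-0.105,0,0,0,0.6,-0.065,0,-0.105,0,0,0,0,-0.085,0,-0.105,0,0,0,0,-0.085,0,-0.105,0,0,0,0]
}}

```text
t: 9.9
eef_pos: [0.4151, 0.2233, 0.1729]
tool_rot: [0.001, 1.0, 0.027, -0.0]
contact_force: [0.9, -0.1, 0.1]
gripper_width: 0.333
grasp_force: 0.0
```

```bash
python3 - <<'E'
from h import *
T=read_camera("top");S=read_camera("scene")
a=cv2.resize(T["img"][180:320,80:220,::-1],None,fx=2.8,fy=2.8,interpolation=2)
b=cv2.resize(S["img"][190:330,410:550,::-1],None,fx=2.8,fy=2.8,interpolation=2)
cv2.imwrite("pics/placed.png",np.hstack([a,b]))
E
python3 d.py .45 .225 .064
```

```text
10.0 [0.4182 0.2236 0.1733] [ 1.0642 -0.5852  0.1404] yaw 2.991392011640147 tilt [0.0012 0.0002] d [0.0317 0.0003 0.1093]
```

View pics/placed.png

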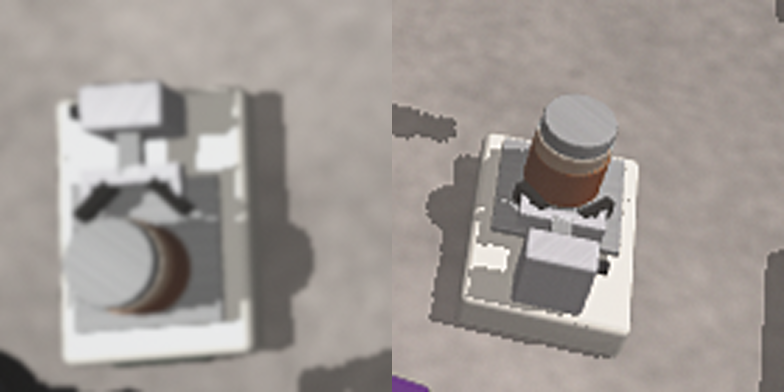

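The jar stands upright on the pan, clear of the V (lid at (580,125) in the right half, V at (563,205)). Now I'll come down behind it with shut fingers tilted 5°, so that the tips lead.

Emit:
{"method": "arm_command", "body": {
  "commands": [0.008,0.001,0.02,0,5,0,0,0.02,0.001,0.05,0,5,0,0,0.0265,0.001,0.08,0,5,0,0,0.0265,0.001,0.1,0,5,0,0,0.0265,0.001,0.107,0,5,0,0,0.0265,0.001,0.107,0,5,0,0,0.0265,0.001,0.107,0,5,0,0]
}}

```text
t: 10.7
eef_pos: [0.4451, 0.2243, 0.0666]
tool_rot: [-0.001, 0.999, 0.026, 0.044]
contact_force: [0.6, 0.5, 0.2]
gripper_width: 0.004
grasp_force: 0.0
```

```bash
python3 d.py .463 .2252 .066
```

```text
10.7 [0.4451 0.2243 0.0666] [0.5808 0.4739 0.2165] yaw 2.957502832160358 tilt [0.0881 0.0052] d [0.0178 0.0001 0.0022]
```

Emit:
{"method": "arm_command", "body": {
  "commands": [0.003,0,0.0003,0,0,0,0,0.006,0,0.0005,0,0,0,0,0.009,0,0.0008,0,0,0,0,0.011,0,0.001,0,0,0,0,0.013,0,0.0011,0,0,0,0,0.014,0,0.0012,0,0,0,0,0.015,0,0.0013,0,0,0,0,0.015,0,0.0013,0,0,0,0]
}}

```text
t: 11.5
eef_pos: [0.4593, 0.2247, 0.0659]
tool_rot: [-0.001, 0.999, 0.026, 0.044]
contact_force: [0.3, -0.4, 0.8]
gripper_width: 0.002
grasp_force: 0.0
```

Emit:
{"method": "arm_command", "body": {
  "commands": [0.0007,0,0.0001,0,0,0,0,0.0014,0,0.0001,0,0,0,0,0.0021,0,0.0002,0,0,0,0,0.0028,0,0.0002,0,0,0,0,0.0035,0,0.0003,0,0,0,0,0.0042,0,0.0004,0,0,0,0,0.005,0,0.0004,0,0,0,0,0.005,0,0.0004,0,0,0,0]
}}

```text
t: 12.3
eef_pos: [0.4644, 0.2249, 0.066]
tool_rot: [-0.001, 0.999, 0.026, 0.044]
contact_force: [0.5, -0.0, -0.9]
gripper_width: 0.001
grasp_force: 0.0
```

Emit:
{"method": "arm_command", "body": {
  "commands": [0.0007,0,0.0001,0,0,0,0,0.0014,0,0.0001,0,0,0,0,0.0021,0,0.0002,0,0,0,0,0.0028,0,0.0002,0,0,0,0,0.0035,0,0.0003,0,0,0,0,0.0042,0,0.0004,0,0,0,0,0.005,0,0.0004,0,0,0,0]
}}

```text
t: 13.0
eef_pos: [0.4692, 0.2252, 0.0659]
tool_rot: [-0.001, 0.999, 0.026, 0.044]
contact_force: [-0.6, -0.1, -0.4]
gripper_width: 0.001
grasp_force: 0.4
```

```bash
python3 - <<'E'
from h import *
T=read_camera("top");S=read_camera("scene");o=get_obs();print(o["eef_pos"],o["contact_force"])
a=cv2.resize(T["img"][195:295,90:190,::-1],None,fx=4,fy=4,interpolation=2)
b=cv2.resize(S["img"][200:300,420:520,::-1],None,fx=4,fy=4,interpolation=2)
cv2.imwrite("pics/push.png",np.hstack([a,b]))
E
```

```text
[0.4694 0.2252 0.066 ] [-0.9932  0.4935 -0.841 ]
```

View pics/push.png

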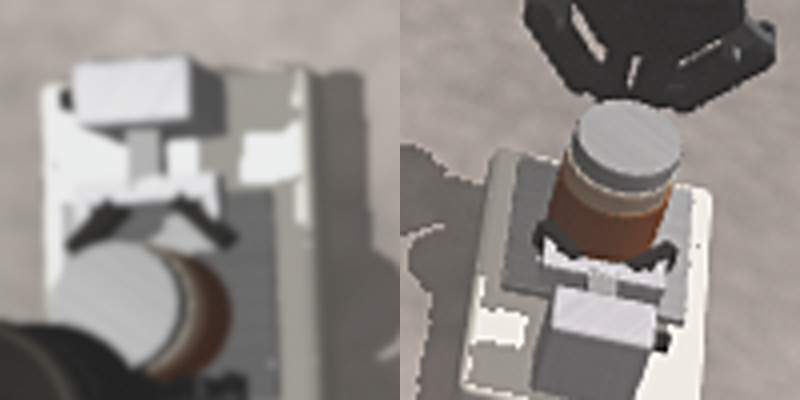

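The jar is still standing clear of the V, with the fingers close behind it (lid centre at about (118,318) on the left and (626,140) on the right). I'll measure the lid centre to find out whether it is moving yet.

```bash
cat > lid.py <<'E'
from h import *
S=read_camera("scene")
x,y,w,h=455,215,50,40
hsv=cv2.cvtColor(S["img"][y:y+h,x:x+w],cv2.COLOR_RGB2HSV).astype(int)
m=((hsv[...,1]<15)&(hsv[...,2]>140)&(hsv[...,2]<215)).astype(np.uint8)
q=max(cv2.findContours(m,0,cv2.CHAIN_APPROX_NONE)[0],key=cv2.contourArea)
e=cv2.fitEllipse(cv2.convexHull(q)); c=np.array(e[0])+[x,y]
W=ray(S,[c],.12)[0]; d=W[:2]-[.515,.228]; a=np.radians(3)
print(c,e[1],W,"pan xy",d@[np.cos(a),np.sin(a)],d@[-np.sin(a),np.cos(a)])
o=get_obs();print(o["t"],o["eef_pos"],o["contact_force"])
E
python3 lid.py
```

```text
[477.0088 233.9643] (17.722841262817383, 26.212743759155273) [0.5087 0.2284 0.12  ] pan xy -0.006223500006075235 0.0007710748693946354
13.15 [0.4694 0.2252 0.066 ] [ 0.158  -0.4443 -0.1076]
```

Emit:
{"method": "arm_command", "body": {
  "commands": [0.0007,0,0.0001,0,0,0,0,0.0014,0,0.0001,0,0,0,0,0.0021,0,0.0002,0,0,0,0,0.0028,0,0.0002,0,0,0,0,0.0035,0,0.0003,0,0,0,0,0.0042,0,0.0004,0,0,0,0,0.005,0,0.0004,0,0,0,0]
}}

```text
t: 13.85
eef_pos: [0.4743, 0.2255, 0.066]
tool_rot: [-0.001, 0.999, 0.026, 0.044]
contact_force: [-1.0, 0.1, -1.3]
gripper_width: 0.0
grasp_force: 0.4
```

```bash
python3 lid.py
```

```text
[476.9049 235.649 ] (17.954626083374023, 26.602888107299805) [0.5134 0.2288 0.12  ] pan xy -0.0015224736985152186 0.0008783713779396649
13.9 [0.4745 0.2255 0.0661] [-0.5963  0.752   0.016 ]
```

Emit:
{"method": "arm_command", "body": {
  "commands": [0.0006,0,0.0001,0,0,0,0,0.0012,0,0.0001,0,0,0,0,0.002,0,0.0002,0,0,0,0,0.002,0,0.0002,0,0,0,0]
}}

```text
t: 14.3
eef_pos: [0.4765, 0.2256, 0.066]
tool_rot: [-0.001, 0.999, 0.026, 0.044]
contact_force: [0.1, 0.1, -0.3]
gripper_width: 0.0
grasp_force: 0.2
```

Emit:
{"method": "arm_command", "body": {
  "commands": [0.0004,0,0,0,0,0,0,0.0008,0,0.0001,0,0,0,0,0.001,0,0.0001,0,0,0,0,0.001,0,0.0001,0,0,0,0]
}}

```text
t: 14.7
eef_pos: [0.4773, 0.2256, 0.066]
tool_rot: [-0.001, 0.999, 0.026, 0.044]
contact_force: [-1.0, 0.0, -0.6]
gripper_width: -0.0
grasp_force: 0.4
```

Emit:
{"method": "arm_command", "body": {
  "commands": [0.0004,0,0,0,0,0,0,0.0008,0,0.0001,0,0,0,0,0.0008,0,0.0001,0,0,0,0]
}}

```text
t: 15.0
eef_pos: [0.4782, 0.2257, 0.066]
tool_rot: [-0.001, 0.999, 0.026, 0.044]
contact_force: [-0.5, -0.3, -0.4]
gripper_width: -0.002
grasp_force: 0.3
```

Emit:
{"method": "arm_command", "body": {
  "commands": [0.0004,0,0,0,0,0,0,0.0008,0,0.0001,0,0,0,0,0.0008,0,0.0001,0,0,0,0]
}}

```text
t: 15.3
eef_pos: [0.479, 0.2257, 0.066]
tool_rot: [-0.001, 0.999, 0.026, 0.044]
contact_force: [-0.6, -0.9, -0.2]
gripper_width: 0.002
grasp_force: 0.4
```

```bash
python3 lid.py
```

```text
[476.7193 237.4068] (17.811037063598633, 26.366498947143555) [0.5183 0.229  0.12  ] pan xy 0.003392286476075996 0.0008411844475206289
15.35 [0.479  0.2257 0.0659] [-0.8722 -0.9761  0.5319]
```

Emit:
{"method": "arm_command", "body": {
  "commands": [0.0004,0,0,0,0,0,0,0.0008,0,0.0001,0,0,0,0,0.0008,0,0.0001,0,0,0,0]
}}

```text
t: 15.65
eef_pos: [0.4798, 0.2258, 0.0659]
tool_rot: [-0.001, 0.999, 0.026, 0.044]
contact_force: [-1.0, -1.1, -0.9]
gripper_width: -0.004
grasp_force: 0.4
```

Emit:
{"method": "arm_command", "body": {
  "commands": [0.0003,0,0,0,0,0,0,0.0006,0,0.0001,0,0,0,0,0.0006,0,0.0001,0,0,0,0]
}}

```text
t: 15.95
eef_pos: [0.4803, 0.2258, 0.0658]
tool_rot: [-0.001, 0.999, 0.026, 0.044]
contact_force: [-0.7, -0.0, 0.9]
gripper_width: -0.004
grasp_force: 0.5
```

Emit:
{"method": "arm_command", "body": {
  "commands": [0.0003,0,0,0,0,0,0,0.0006,0,0.0001,0,0,0,0,0.0006,0,0.0001,0,0,0,0]
}}

```text
t: 16.25
eef_pos: [0.481, 0.2258, 0.0658]
tool_rot: [-0.001, 0.999, 0.026, 0.044]
contact_force: [-1.5, 0.2, 1.1]
gripper_width: -0.001
grasp_force: 0.5
```

Emit:
{"method": "arm_command", "body": {
  "commands": [0.0003,0,0,0,0,0,0,0.0006,0,0.0001,0,0,0,0,0.0006,0,0.0001,0,0,0,0]
}}

```text
t: 16.55
eef_pos: [0.4816, 0.2259, 0.0658]
tool_rot: [-0.001, 0.999, 0.026, 0.044]
contact_force: [-1.3, 1.6, 0.9]
gripper_width: 0.002
grasp_force: 0.6
```

Emit:
{"method": "arm_command", "body": {
  "commands": [0.0003,0,0,0,0,0,0,0.0005,0,0,0,0,0,0,0.0005,0,0,0,0,0,0]
}}

```text
t: 16.85
eef_pos: [0.482, 0.2259, 0.0658]
tool_rot: [-0.001, 0.999, 0.026, 0.044]
contact_force: [-0.3, 0.5, 0.8]
gripper_width: 0.001
grasp_force: 0.5
```

Emit:
{"method": "arm_command", "body": {
  "commands": [0.0003,0,0,0,0,0,0,0.0006,0,0.0001,0,0,0,0,0.0006,0,0.0001,0,0,0,0]
}}

```text
t: 17.15
eef_pos: [0.4827, 0.2259, 0.0658]
tool_rot: [-0.001, 0.999, 0.026, 0.044]
contact_force: [-0.9, -0.6, 0.6]
gripper_width: 0.001
grasp_force: 0.6
```

```bash
python3 lid.py
```

```text
[476.6715 238.6958] (18.101314544677734, 26.552143096923828) [0.5219 0.2293 0.12  ] pan xy 0.006931318699576283 0.0009832804817304667
17.2 [0.4827 0.2259 0.0658] [-1.1007 -0.3951  0.6241]
```

Emit:
{"method": "arm_command", "body": {
  "commands": [0.0003,0,0,0,0,0,0,0.0006,0,0.0001,0,0,0,0,0.0006,0,0.0001,0,0,0,0]
}}

```text
t: 17.5
eef_pos: [0.4833, 0.2259, 0.0657]
tool_rot: [-0.001, 0.999, 0.026, 0.044]
contact_force: [-1.8, 0.3, 1.1]
gripper_width: -0.004
grasp_force: 0.6
```

Emit:
{"method": "arm_command", "body": {
  "commands": [0.0003,0,0,0,0,0,0,0.0005,0,0,0,0,0,0,0.0005,0,0,0,0,0,0]
}}

```text
t: 17.8
eef_pos: [0.4838, 0.226, 0.0658]
tool_rot: [-0.001, 0.999, 0.026, 0.044]
contact_force: [0.1, -0.3, 0.7]
gripper_width: -0.002
grasp_force: 0.6
```

Emit:
{"method": "arm_command", "body": {
  "commands": [0.0003,0,0,0,0,0,0,0.0005,0,0,0,0,0,0,0.0005,0,0,0,0,0,0]
}}

```text
t: 18.1
eef_pos: [0.4843, 0.226, 0.0658]
tool_rot: [-0.001, 0.999, 0.026, 0.044]
contact_force: [-1.2, -0.4, 0.7]
gripper_width: 0.001
grasp_force: 0.6
```

Emit:
{"method": "arm_command", "body": {
  "commands": [0.0003,0,0,0,0,0,0,0.0006,0,0,0,0,0,0,0.0006,0,0,0,0,0,0]
}}

```text
t: 18.4
eef_pos: [0.4848, 0.226, 0.0658]
tool_rot: [-0.001, 0.999, 0.026, 0.044]
contact_force: [-0.6, 0.9, 1.0]
gripper_width: -0.002
grasp_force: 0.7
```

Emit:
{"method": "arm_command", "body": {
  "commands": [0.0003,0,0,0,0,0,0,0.0005,0,0,0,0,0,0,0.0005,0,0,0,0,0,0]
}}

```text
t: 18.7
eef_pos: [0.485, 0.2261, 0.0658]
tool_rot: [-0.001, 0.999, 0.026, 0.043]
contact_force: [-3.0, -0.4, 0.9]
gripper_width: -0.003
grasp_force: 1.4
```

```bash
python3 lid.py
```

```text
[476.5703 239.546 ] (18.16219711303711, 26.513168334960938) [0.5242 0.2294 0.12  ] pan xy 0.009292476649808843 0.0009435354696370679
18.75 [0.485  0.226  0.0658] [-3.3895 -0.4281  0.8522]
```

The stop is felt at about -3 N. I'll press a little further.

Emit:
{"method": "arm_command", "body": {
  "commands": [0.0002,0,0,0,0,0,0,0.0003,0,0,0,0,0,0,0.0003,0,0,0,0,0,0]
}}

```text
t: 19.05
eef_pos: [0.4852, 0.2261, 0.0658]
tool_rot: [-0.001, 0.999, 0.026, 0.043]
contact_force: [-3.8, 0.7, 1.7]
gripper_width: 0.001
grasp_force: 2.0
```

Emit:
{"method": "arm_command", "body": {
  "commands": [0.0002,0,0,0,0,0,0,0.0003,0,0,0,0,0,0,0.0003,0,0,0,0,0,0,0.0003,0,0,0,0,0,0]
}}

```text
t: 19.45
eef_pos: [0.4854, 0.2262, 0.0658]
tool_rot: [-0.001, 0.999, 0.026, 0.043]
contact_force: [-4.6, 1.7, 1.0]
gripper_width: -0.002
grasp_force: 2.5
```

Emit:
{"method": "arm_command", "body": {
  "commands": [0.0002,0,0,0,0,0,0,0.0003,0,0,0,0,0,0,0.0003,0,0,0,0,0,0,0.0003,0,0,0,0,0,0]
}}

```text
t: 19.85
eef_pos: [0.4855, 0.2262, 0.0658]
tool_rot: [-0.001, 0.999, 0.026, 0.043]
contact_force: [-5.5, 1.6, 0.8]
gripper_width: -0.003
grasp_force: 2.8
```

```bash
python3 lid.py; python3 lid.py
```

```text
[478.9928 241.9974] (19.47644805908203, 33.19447326660156) [0.5293 0.2348 0.12  ] pan xy 0.014663584672811585 0.0059986998065297125
19.9 [0.4855 0.2262 0.0658] [-4.9634  1.8388  1.6863]
[478.9576 241.9538] (19.407575607299805, 33.42316436767578) [0.5292 0.2347 0.12  ] pan xy 0.014564604562205038 0.005924079722718471
19.95 [0.4855 0.2262 0.0658] [-4.8995  1.6044  0.6238]
```

The tool reads about 5 N in x and +1.7 N sideways. I'll relieve the sideways drag by letting the tool yield a little towards +y, so the jar centres itself.

Emit:
{"method": "arm_command", "body": {
  "commands": [0,-0.0003,0,0,0,0,0,0.0001,-0.0005,0,0,0,0,0,0.0001,-0.0005,0,0,0,0,0,0.0001,-0.0005,0,0,0,0,0]
}}

```text
t: 20.35
eef_pos: [0.4857, 0.2266, 0.0658]
tool_rot: [-0.001, 0.999, 0.026, 0.043]
contact_force: [-5.4, 0.6, 1.2]
gripper_width: 0.003
grasp_force: 2.7
```

```bash
python3 - <<'E'
from h import *
S=read_camera("scene");o=get_obs();print(o["t"],o["eef_pos"],o["contact_force"])
cv2.imwrite("pics/seated.png",cv2.resize(S["img"][205:285,425:515,::-1],None,fx=7,fy=7,interpolation=2))
E
```

```text
20.4 [0.4857 0.2266 0.0658] [-5.0851  0.9104  0.3637]
```

View pics/seated.png

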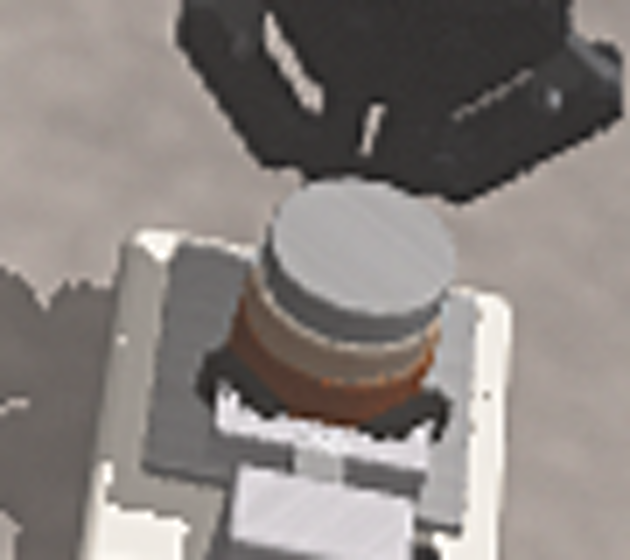

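The jar stands upright in the V, centred between the wings at (208,375) and (440,410), with its lid at (362,250). I'll press slightly more, hold, then back off.

Emit:
{"method": "arm_command", "body": {
  "commands": [0.0002,0,0,0,0,0,0,0.0003,0,0,0,0,0,0,0.0003,0,0,0,0,0,0,0.0003,0,0,0,0,0,0,0.0003,0,0,0,0,0,0]
}}

```text
t: 20.9
eef_pos: [0.4858, 0.2267, 0.0658]
tool_rot: [-0.001, 0.999, 0.026, 0.043]
contact_force: [-5.7, 1.5, 2.2]
gripper_width: 0.001
grasp_force: 2.9
```

Emit:
{"method": "arm_command", "body": {
  "commands": [0.0002,0,0,0,0,0,0,0.0002,0,0,0,0,0,0,0.0002,0,0,0,0,0,0,0.0002,0,0,0,0,0,0]
}}

```text
t: 21.3
eef_pos: [0.4858, 0.2267, 0.0658]
tool_rot: [-0.001, 0.999, 0.026, 0.043]
contact_force: [-6.9, 1.4, 2.0]
gripper_width: -0.003
grasp_force: 3.1
```

Emit:
{"method": "arm_command", "body": {
  "commands": [-0.0005,0,0,0,0,0,0,-0.001,0,0,0,0,0,0,-0.0025,0,-0.0002,0,0,0,0,-0.005,0,-0.0005,0,0,0,0,-0.01,0,-0.001,0,0,0,0,-0.02,0,-0.002,0,0,0,0,-0.03,0,-0.003,0,0,0,0,-0.03,0,-0.003,0,0,0,0]
}}

```text
t: 22.1
eef_pos: [0.4547, 0.2248, 0.0663]
tool_rot: [-0.001, 0.999, 0.027, 0.043]
contact_force: [0.1, 0.1, -0.9]
gripper_width: 0.001
grasp_force: 0.0
```

Emit:
{"method": "arm_command", "body": {
  "commands": [-0.01,0,-0.02,0,0,0,0,-0.02,0,-0.05,0,0,0,0,-0.02,0,-0.08,0,0,0,0,-0.02,0,-0.1,0,0,0,0,-0.02,0,-0.1,0,0,0,0,-0.02,0,-0.1,0,0,0,0]
}}

```text
t: 22.7
eef_pos: [0.4283, 0.2234, 0.1644]
tool_rot: [-0.001, 0.999, 0.026, 0.044]
contact_force: [-0.0, 0.0, -0.9]
gripper_width: -0.002
grasp_force: 0.0
```

```bash
python3 lid.py; python3 - <<'E'
from h import *
T=read_camera("top")
x,y,w,h=88,230,50,60
hsv=cv2.cvtColor(T["img"][y:y+h,x:x+w],cv2.COLOR_RGB2GRAY)
c=cv2.HoughCircles(cv2.resize(cv2.GaussianBlur(hsv,(3,3),0),None,fx=4,fy=4,interpolation=2),cv2.HOUGH_GRADIENT,1,200,param1=60,param2=15,minRadius=54,maxRadius=76)
for q in c[0]: print(q/4+[x,y,0],ray(T,[q[:2]/4+[x,y]],.12))
E
```

```text
[478.8742 241.9767] (19.47631072998047, 32.935951232910156) [0.5293 0.2345 0.12  ] pan xy 0.014669136598232073 0.005769271007058353
22.75 [0.4278 0.2232 0.1637] [-0.8861  0.2179 -0.0744]
[117.875 260.875  15.75 ] [[0.5227 0.2271 0.12  ]]
```

The top view puts the jar at (0.523, 0.227), which is about +8 mm in x and within about 1 mm in y of the pan's centre. The arm is clear and the force reads zero. Handing in.

```bash
python3 -c "from station import *; print(hand_in())"
```

```text
the job is handed in; nothing more can be done
None
```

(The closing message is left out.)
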